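# Clip the snap hook onto the bench anchor loop

### The job

Pick up the loose steel snap hook by its shank and clip it onto the right-hand leg of the anchor loop: push the hook's mouth against that leg so that the leg presses the sprung gate inward and goes right past it, and the gate springs shut behind it. Leave the hook lying flat at the foot of the loop with the leg caught inside and the gate shut, let go, and do not disturb the other loose things.

Things in the scene. Friction and masses are not known exactly. Their poses are not given: they have to be found in the camera images.
- anchor_loop: Fixed upright steel staple of 12 mm round bar: two upright legs 100 mm apart (centres) joined by a level top bar; top 58 mm above the bench, 46 mm free under the top bar. Welded on a base plate 150 x 70 mm, 5 mm thick, that reaches 25 mm beyond each leg. Origin: foot of the right-hand leg (the robot's right), on the bench. +x points level from the right-hand to the left-hand leg, z up.
- right_leg (a point): Point on the axis of the right-hand leg, 15 mm above the bench; same axes as the loop. The hook is pushed on along this +x, from outside the loop; up to 0.25 rad askew does no harm.
- snap_hook: Loose steel snap hook, lying flat, 198 mm long, 80 mm wide, about 0.4 kg. A straight shank, with a ring at its tail, carries a fork of two 14 mm round prongs, 50 mm wide inside. A sprung gate, hinged at the tip of the -y prong, lies across the mouth behind the inward-bent nose of the +y prong. Origin: on the underside, below point hook_throat. +x points out of the mouth, z up.
- hook_shank (a point): Middle of the hook's shank, half-way up (10 mm above the underside): the place to grip it, fingers closing along y. Same axes as the hook. The shank is a bar 24 mm wide (y), 20 mm high and 80 mm long along x, clear on both sides; the fork begins 30 mm ahead of this point.
- hook_throat (a point): Where the leg's axis stands when fully home: 50 mm ahead (+x) of hook_shank on the centre line, 10 mm above the underside, same axes. The shut gate crosses 64 mm ahead of it; the hook's foremost tip is 82 mm ahead. The leg passes the folded gate if within 8 mm of the centre line (y); the gate springs shut once the leg is less than about 10 mm ahead of this point.
- hook_gate (a joint): Angle of the hook's gate in rad: 0 = shut, grows as it swings inward (towards the shank), 1.45 = folded fully in. A spring shuts it; pressing it in with the leg takes about 4 to 8 N.
- step_block: Loose dark stepped block, 48 x 66 x 40 mm, beyond the vice, in front of the cutter tin: leave alone. Origin: centre of its underside.
- sleeve: Loose round steel sleeve, 103 x 40 mm, lying between the vice and the drawer chest: leave alone. Origin: centre of its underside.
- slot_block: Loose steel block with a slot, 66 x 48 x 30 mm, behind the loop, by the brown timber: leave alone. Origin: centre of its underside.

How it is judged (in metres and radians):
On the way:
1. the right-hand leg, inside the mouth of the hook and touching the hook, holds the gate pressed in by more than 0.5 rad (x of right_leg in the frame of hook_throat between 0 and 0.075 m and y of right_leg in the frame of hook_throat between -0.03 and 0.03 m and value of joint hook_gate above 0.5 rad and contact force between snap_hook and anchor_loop above 0.5 N), for 0.05 s.
At the end, for the whole second after the job is handed in: The right-hand leg stands inside the hook, behind the gate (its centre -12 to 56 mm ahead of the throat point and within 30 mm of the centre line); the gate is shut (under 0.12 rad); the hook lies flat (tilt under 0.2 rad, throat point below 26 mm) and at rest (x of right_leg in the frame of hook_throat between -0.012 and 0.056 m and y of right_leg in the frame of hook_throat between -0.03 and 0.03 m and value of joint hook_gate below 0.12 rad and angle between hook_throat's own z axis and vertical below 0.2 rad and height (world z) of hook_throat below 0.026 m and linear speed of snap_hook below 0.02 m/s); the robot touches nothing.
It fails at once if the stepped block, the sleeve or the slotted block is moved by more than 30 mm (distance of any of step_block, sleeve, slot_block from where it was at the start of the episode above 0.03 m).
It also fails if it takes over 48 s, if anything falls off the work surface, if the arm or the gripper's body presses on something with over 40 N, if the wrist force passes 120 N, or if a joint passes its speed limit or range.

### The arm

A 6-joint arm with a two-finger parallel gripper is mounted at the origin on a cart in front of the work surface, level with it; the furniture and walls round the work are solid. World frame = base frame: x ahead of the robot, y to its left, z up, the work surface at z = 0. Lengths are in mm, angles in rad, forces in N, time in s.
With the tool pointing down it reaches from about 400 to 925 mm from the base axis. Payload 12.5 kg.
Tool frame: the origin (TCP) lies at the very end of the fingers, on their centre line; the grasp point (between the pads) lies 19 mm behind it; x points along the fingers, y is the direction in which the jaws open and shut, and the axes are right-handed (so a half turn about x gives the same grasp; the last joint's range is limited). The gripper opens to 95 mm and grips with 3 to 60 N. Pads are 20 mm wide; open, the fingers measure 119 mm over their backs; the gripper's body (75 mm by 180 mm) begins 59 mm behind the grasp point.
Start: joints at [1.041, 0.491, 1.559, -0, 1.092, -0.106], TCP at [257.005, 569.736, 182.961] pointing down, gripper open.
Joint ranges: [-3.1, 3.1], [-0.84, 2.19], [0.05, 2.79], [-1.13, 4.28], [0.06, 2.93], [-2.69, 2.69]. Speed limits (rad/s): [2.22, 2.22, 2.79, 3.14, 3.14, 3.14].

### API

Orientations are given as [roll, pitch, yaw] about the fixed x, y, z axes, in that order (R = Rz(yaw) Ry(pitch) Rx(roll)).
In Python, from cell import env, optics, job gives the robot as it stands.
- The arm moves only by the shell command python3 -m handwheel 'ROWS' [OPENING]. ROWS is JSON, a list of rows, each an object with "travel": the shift along the world's x, y, z in mm, a list of three; "roll": the turn about the world's z in degrees. In form: [{"travel": [dx, dy, dz], "roll": roll}, ...]. A call has 1 to 8 rows; each row is the pose to reach, as a shift and turn from the pose commanded when the call began; what a row does not reach only later rows make up. A row lasts 1/10 s, in which the tool goes at most 50 mm and 8.59 degrees, less where a joint would pass 70% of its speed; a pose out of reach is approached as far as the arm can. A call with a gripper value outside its range is refused whole. OPENING is the closure, from -1 (fully open) to 1 (shut), set as the call begins (- or left out, the last holds). The fingers move at their own pace and stop on an object; the grip force is fixed at half the most. Time passes only in rows, so rows that repeat a pose let the fingers close. It gives the time, the measured TCP pose, the force and the opening at its end, in the units of the state.
- env.state(): the state, without advancing time (a new reading comes with each control period).
- optics.read_camera(name): name is "side" or "top" or "wrist"; returns the picture (420x560x3 uint8, red, green, blue); there is no depth.
- optics.camera_params(name): a dict with "fx", "fy", "cx", "cy" (pixels), "world_from_camera" (4x4, takes a point from camera to world coordinates). Camera axes: x right, y up, looking along -z (the intrinsics and any distortion apply to the point x, -y, -z); pixel columns grow to the right and rows downward; lengths in mm; the calibration is good to about 2 mm. A picture is of the moment at which its call begins: read the wrist's pose just before it. camera_params takes no time and is no camera call; for the wrist camera it gives the pose at the moment of the call.
- job.job_done(): hands the job in, once; it reports no verdict.
The state is a dict: "t": time; "joints": joint angles; "qvel": joint speeds; "tau": joint torques, N m; "eef_pos": TCP position; "tcp_rot": TCP orientation; "ft_force": force on the tool from outside, world axes, zero at the start; "moment": the same for the moment, N m; "opening": opening from 0.0 (shut) to 1.0 (fully open).
Only numpy, scipy, OpenCV 4.12 (cv2) and the standard library are available. Lean on these libraries where they do the work, as an engineer would, in place of code of your own. Each camera call takes 0.05 s, during which the arm holds its last target.

## Working session

There is one attempt and no reset: what is moved stays moved. The work goes in short steps, Python scripts to look and compute and a shell command to move; the robot and the scene stay as the last step left them, time stands still between calls to the robot, and variables do not carry over. Pictures are saved under pics/ and viewed, and the job is handed in when it is done.

```bash
mkdir -p pics; ls; python3 - <<'E'
from cell import env, optics, job
import cv2
print(env.state())
for n in ("top","side","wrist"):
    p=optics.camera_params(n); print(n,{k:v for k,v in p.items()})
    cv2.imwrite(f"pics/{n}0.png",cv2.cvtColor(optics.read_camera(n),cv2.COLOR_RGB2BGR))
E
```

```text
pics
{'t': 0.0, 'joints': array([ 1.04137838e+00,  4.91578106e-01,  1.55943914e+00, -1.22864183e-05,
        1.09168412e+00, -1.05605544e-01]), 'qvel': array([ 1.77828748e-03,  2.74384774e-04, -6.69167311e-04, -4.37298056e-05,
        9.00764129e-04,  1.18814806e-03]), 'tau': array([-1.05495878e-03, -6.12627482e+01, -2.58183879e+01,  6.91361446e-02,
        4.83515114e-02, -1.00580505e-04]), 'eef_pos': array([256.87264787, 569.47739877, 182.35379062]), 'tcp_rot': array([-1.66657396,  1.56968755, -2.09038069]), 'ft_force': array([-0.24960693, -0.22227488,  0.47439197]), 'moment': array([-0.00878625, -0.00093345,  0.00083008]), 'opening': 1.0025398307567575}
top {'fx': 410.93451551830486, 'fy': 410.93451551830486, 'cx': 282.5582653700387, 'cy': 211.9199431035729, 'world_from_camera': array([[ 4.13291668e-03,  9.88681212e-01, -1.49974599e-01,
         3.88715175e+02],
       [-9.99982681e-01,  4.71453899e-03,  3.52280335e-03,
         1.82820663e+02],
       [ 4.18999058e-03,  1.49957442e-01,  9.88683574e-01,
         9.33064386e+02],
       [ 0.00000000e+00,  0.00000000e+00,  0.0000000
[... 276 characters left out ...]
3325154e-01,  7.21159413e-01,
         1.17750811e+03],
       [ 9.44207301e-03,  8.94866797e-01,  4.46233418e-01,
         6.78863672e+02],
       [ 0.00000000e+00,  0.00000000e+00,  0.00000000e+00,
         1.00000000e+00]])}
wrist {'fx': 354.56161449488206, 'fy': 354.56161449488206, 'cx': 280.3460361311287, 'cy': 204.01800159457918, 'world_from_camera': array([[ 4.11074803e-01, -8.75147145e-01, -2.55215556e-01,
         1.85398406e+02],
       [ 9.11601611e-01,  3.94666386e-01,  1.14982380e-01,
         6.01920646e+02],
       [ 9.84995911e-05, -2.79921271e-01,  9.60022954e-01,
         3.85210032e+02],
       [ 0.00000000e+00,  0.00000000e+00,  0.00000000e+00,
         1.00000000e+00]])}
```

View pics/top0.png

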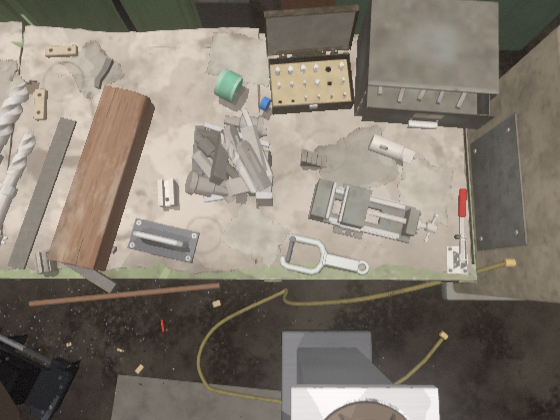

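View pics/side0.png

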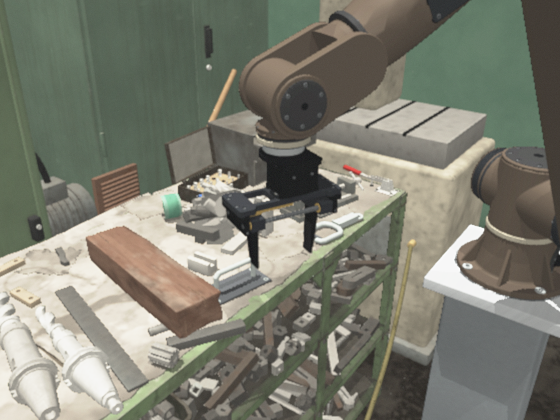

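View pics/wrist0.png

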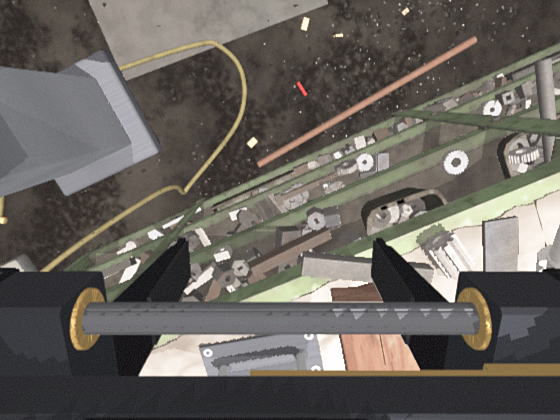

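The top view shows the loop at about (165,238), with its right leg near (185,242). The hook is at about (325,255), with its mouth pointing left and its ring at (362,267). I'll zoom in to measure.

```bash
cat > h.py <<'E'
import numpy as np
from cell import optics
def px(n,u,v,z,p=None):
    p=p or optics.camera_params(n);T=np.array(p["world_from_camera"])
    d=T[:3,:3]@np.array([(u-p["cx"])/p["fx"],-(v-p["cy"])/p["fy"],-1.]);o=T[:3,3]
    return o+d*(z-o[2])/d[2]
def proj(n,P,p=None):
    p=p or optics.camera_params(n);T=np.array(p["world_from_camera"])
    c=T[:3,:3].T@(np.array(P,float)-T[:3,3])
    return p["cx"]-p["fx"]*c[0]/c[2],p["cy"]+p["fy"]*c[1]/c[2]
E
python3 - <<'E'
import cv2
im=cv2.imread("pics/top0.png")
a=cv2.resize(im[205:285,120:220],None,fx=7.5,fy=7.5,interpolation=cv2.INTER_CUBIC)
b=cv2.resize(im[220:290,270:380],None,fx=7.2,fy=7.2,interpolation=cv2.INTER_CUBIC)
cv2.imwrite("pics/a.png",a);cv2.imwrite("pics/b.png",b)
from h import proj,px
print(proj("top",(257,570,183)))
E
```

```text
(np.float64(59.61998654361474), np.float64(349.31099345387213))
```

View pics/a.png

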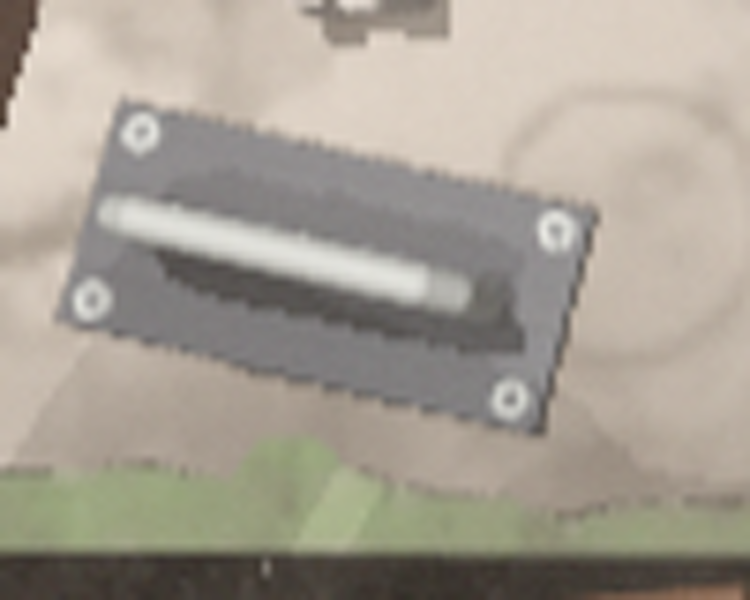

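View pics/b.png

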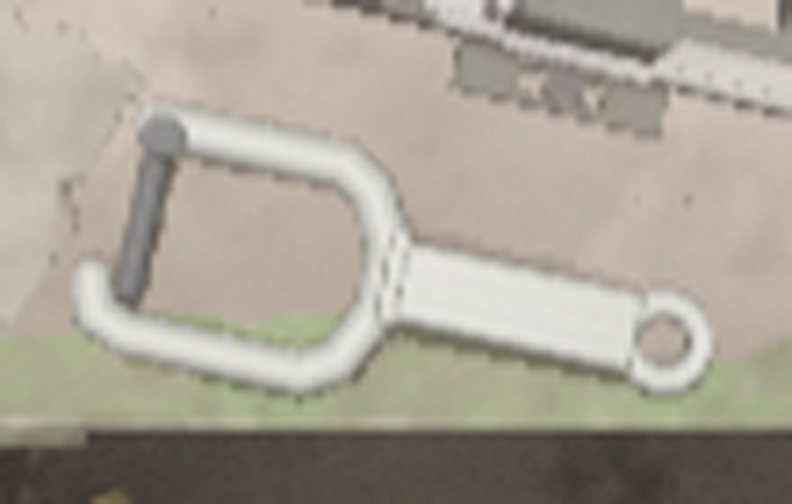

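```bash
python3 - <<'E'
import numpy as np
from h import *
f=lambda u,v:(120+(u+.5)/7.5-.5,205+(v+.5)/7.5-.5)
C=np.array([px("top",*f(*c),5) for c in [(120,97),(598,207),(543,435),(57,318)]])
print(C.round(1)); ax=C[0]+C[3]-C[1]-C[2]; ax/=np.linalg.norm(ax); 
print("len",np.linalg.norm(C[0]-C[1]),np.linalg.norm(C[1]-C[2]),np.degrees(np.arctan2(ax[1],ax[0])))
c=C.mean(0); print("right leg",c-50*ax)
# from top bar ends z~58
e=[px("top",*f(*q),52) for q in [(98,212),(472,290)]];d=e[0]-e[1];print("bar",e,np.linalg.norm(d),np.degrees(np.arctan2(d[1],d[0])))
g=lambda u,v:(270+(u+.5)/7.2-.5,220+(v+.5)/7.2-.5)
F=np.array([px("top",*g(*q),20) for q in [(408,246),(396,320),(644,290),(630,372)]])
print(F.round(1)); d=(F[0]+F[1]-F[2]-F[3])/2;print(np.linalg.norm(d),np.degrees(np.arctan2(d[1],d[0])),"mid",F.mean(0))
r=px("top",*g(661,340),10);t=[px("top",*g(*q),10) for q in[(160,105),(100,330)]];n=px("top",*g(75,285),10);pf=[px("top",*g(*q),12) for q in[(235,120),(230,362)]]
print("ring",r,"prong mid",np.mean(pf,0),"tip",n)
m=np.mean(pf,0)-r;print(np.degrees(np.arctan2(m[1],m[0])),np.linalg.norm(r-n))
# side projections for check
for P in (r,np.append(C[0][:2],5),(c-50*ax)): print(proj("side",P))
E
```

```text
[[515.1 514.    5. ]
 [482.2 367.9   5. ]
 [413.8 382.    5. ]
 [448.  529.1   5. ]]
len 149.74525823281755 69.86660030164253 77.10825675726441
right leg [453.60395253 399.51356189   5.        ]
bar [array([475.37895579, 501.63390652,  52.        ]), array([453.51497747, 393.68818036,  52.        ])] 110.13770173946293 78.54987030674579
[[434.   82.5  20. ]
 [411.4  86.4  20. ]
 [420.9  10.2  20. ]
 [396.   15.   20. ]]
73.25717073186613 78.73936638841418 mid [415.58117579  48.51898955  20.        ]
ring [405.88650744   3.36658324  10.        ] prong mid [435.96816365 136.03493153  12.        ] tip [422.03322259 184.8343352   10.        ]
77.22458248951581 182.18469038778795
(np.float64(357.9042978927082), np.float64(216.27295507487418))
(np.float64(198.77089215222458), np.float64(290.55286758658855))
(np.float64(254.1067551681506), np.float64(276.5454765470827))
```

```bash
python3 -m handwheel '[{"travel":[12,-40,0],"roll":-6.5},{"travel":[25,-80,0],"roll":-13},{"travel":[37,-120,0],"roll":-20},{"travel":[50,-160,0],"roll":-26},{"travel":[62,-200,0],"roll":-33},{"travel":[75,-240,0],"roll":-39},{"travel":[87,-280,0],"roll":-46},{"travel":[87,-280,0],"roll":-46}]' 0.07
python3 - <<'E'
from cell import env, optics, job
import cv2
for n in ("side","wrist"):
    cv2.imwrite(f"pics/{n}1.png",cv2.cvtColor(optics.read_camera(n),cv2.COLOR_RGB2BGR))
print(env.state()["joints"])
E
```

```text
t: 0.95
eef_pos: [344.7, 286.4, 183.0]
tcp_rot: [-0.592, 1.57, -1.826]
ft_force: [0.6, 0.8, -0.4]
opening: 0.473
[5.51618146e-01 2.41934502e-01 1.96786476e+00 1.35778821e-04
 9.31356039e-01 2.08480122e-01]
```

View pics/side1.png

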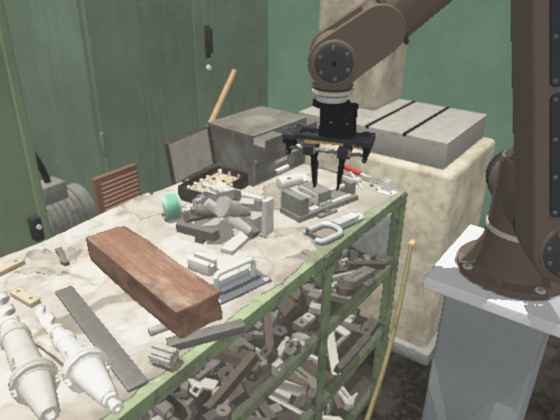

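View pics/wrist1.png

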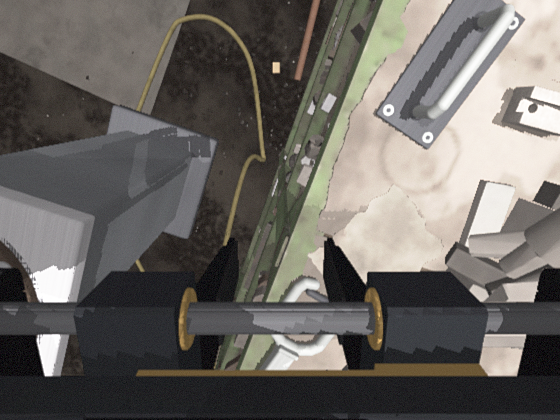

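```bash
python3 - <<'E'
import cv2
im=cv2.imread("pics/top0.png");cv2.imwrite("pics/v.png",cv2.resize(im[165:285,270:450],None,fx=4.4,fy=4.4,interpolation=cv2.INTER_CUBIC))
im=cv2.imread("pics/side1.png");cv2.imwrite("pics/v2.png",cv2.resize(im[150:270,250:400],None,fx=5,fy=5,interpolation=cv2.INTER_CUBIC))
E
```

```text
(no output)
```

View pics/v.png

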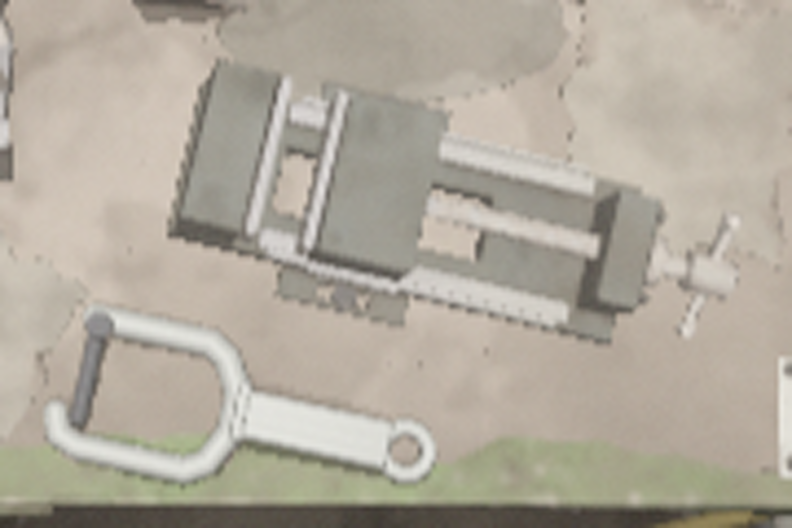

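View pics/v2.png

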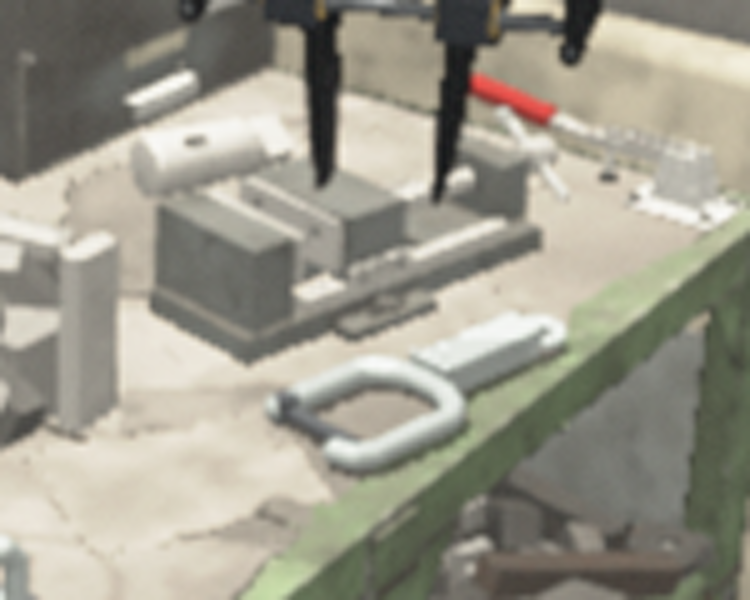

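```bash
python3 - <<'E'
from h import *
from scipy.optimize import least_squares as L
def tri(a,b):
    r=L(lambda P:np.r_[np.array(proj("top",P))-a,np.array(proj("side",P))-b],[450,100,30]);print(r.x.round(1),abs(r.fun).max())
t=lambda u,v:np.array([270+u/4.4,165+v/4.4]);s=lambda u,v:np.array([250+u/5,150+v/5])
tri(t(250,238),s(298,243))   # fixed jaw top front corner
tri(t(408,272),s(345,237))   # moving jaw 
tri(t(408,272),s(405,205))
tri(t(98,325),s(285,405)) # gate hinge top
tri(t(432,452),s(566,335))
for q in [(280,290),(400,320)]: print("lug",px("top",*t(*q),8))
print("edge",px("top",*t(300,505),0))
E
```

```text
[507.5  86.5  65. ] 1.4325296087787933
[503.6  10.3  39.6] 7.698546359973818
[490.    9.5  64.7] 0.5391338845826681
[468.6 158.1  10.6] 0.6765077292203614
[402.1 -14.6   1.5] 1.211346961955087
lug [486.14162     63.79504213   8.        ]
lug [470.96425764   2.42695468   8.        ]
edge [377.00183715  54.16781561   0.        ]
```

```bash
python3 -m handwheel '[{"travel":[12,-40,0],"roll":-6.5},{"travel":[24,-80,0],"roll":-13},{"travel":[36,-120,-20],"roll":-20},{"travel":[48,-160,-40],"roll":-26},{"travel":[60,-200,-60],"roll":-32.5},{"travel":[72,-236,-80],"roll":-32.5},{"travel":[72,-236,-80],"roll":-32.5},{"travel":[72,-236,-80],"roll":-32.5}]'
python3 - <<'E'
from cell import env, optics, job
import cv2
from scipy.spatial.transform import Rotation as R
import numpy as np
for n in ("wrist","side","top"):
    cv2.imwrite(f"pics/{n}2.png",cv2.cvtColor(optics.read_camera(n),cv2.COLOR_RGB2BGR))
s=env.state();print(s["joints"],s["eef_pos"],s["t"]);M=R.from_euler("xyz",s["tcp_rot"]).as_matrix();print(M.round(3), np.degrees(np.arctan2(M[1,1],M[0,1])))
E
```

```text
t: 1.85
eef_pos: [416.1, 54.1, 102.5]
tcp_rot: [-1.478, 1.57, 3.011]
ft_force: [0.2, 0.6, 0.6]
opening: 0.467
[-2.62043189e-02  3.25757739e-01  2.13144467e+00  1.12169478e-04
  6.83589085e-01  1.94294540e-01] [416.06024792  55.03907376 103.38083424] 2.0
[[ 0.001  0.976 -0.219]
 [ 0.    -0.219 -0.976]
 [-1.     0.001 -0.   ]] -12.638640109300521
```

View pics/wrist2.png

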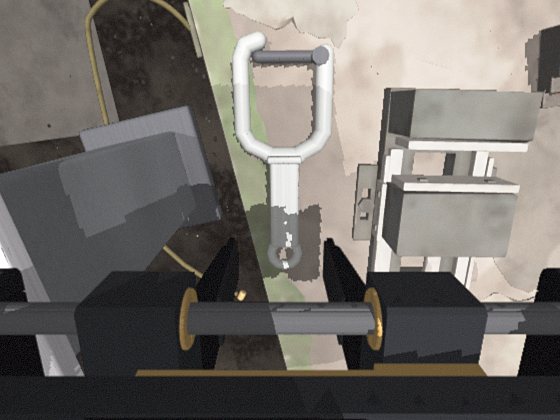

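View pics/top2.png

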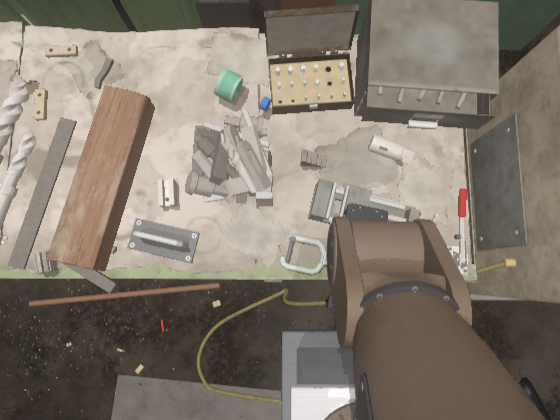

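The wrist view shows the hook almost parallel to the approach, with its shank front at about (285,162) and its ring at (284,255). I'll measure it from this view.

```bash
python3 - <<'E'
from h import *
w="wrist"
g=lambda *q,z=20:px(w,*q,z)
a=(g(270,165)+g(299,165))/2; b=(g(271,235)+g(297,235))/2; r=g(284,255,z=10)
fr=(g(241,110,z=10)+g(325,110,z=10))/2; tip=g(258,34,z=10)
for n,v in dict(a=a,b=b,r=r,fork=fr,tip=tip,frontshank=g(285,162)).items(): print(n,v.round(1))
d=fr-r;print(np.degrees(np.arctan2(d[1],d[0])),np.hypot(*d[:2]))
E
```

```text
a [426.4  82.4  20. ]
b [412.9  23.   20. ]
r [4.079e+02 2.000e-01 1.000e+01]
fork [434.6 124.7  10. ]
tip [428.2 183.6  10. ]
frontshank [427.4  84.7  20. ]
77.89863454276042 127.29818285488928
```

```bash
python3 -m handwheel '[{"travel":[2,-2,-25],"roll":0},{"travel":[2,-2,-50],"roll":0},{"travel":[2,-2,-70],"roll":0},{"travel":[2,-2,-85],"roll":0},{"travel":[2,-2,-95],"roll":0},{"travel":[2,-2,-99],"roll":0},{"travel":[2,-2,-99],"roll":0}]'
python3 -m handwheel '[{"travel":[0,0,0],"roll":0},{"travel":[0,0,0],"roll":0},{"travel":[0,0,0],"roll":0},{"travel":[0,0,0],"roll":0},{"travel":[0,0,0],"roll":0},{"travel":[0,0,0],"roll":0}]' 1
python3 - <<'E'
from cell import env, optics, job
import cv2
for n in ("wrist","side"):
    cv2.imwrite(f"pics/{n}3.png",cv2.cvtColor(optics.read_camera(n),cv2.COLOR_RGB2BGR))
E
```

```text
t: 2.7
eef_pos: [418.0, 52.2, 4.0]
tcp_rot: [1.399, 1.571, -0.393]
ft_force: [0.8, -0.1, 0.3]
opening: 0.467
t: 3.3
eef_pos: [418.0, 51.7, 4.0]
tcp_rot: [1.595, 1.571, -0.199]
ft_force: [-0.5, -0.6, 0.9]
opening: 0.029
```

View pics/wrist3.png

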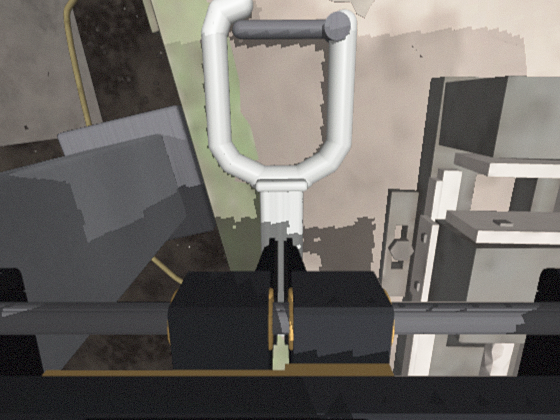

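View pics/side3.png

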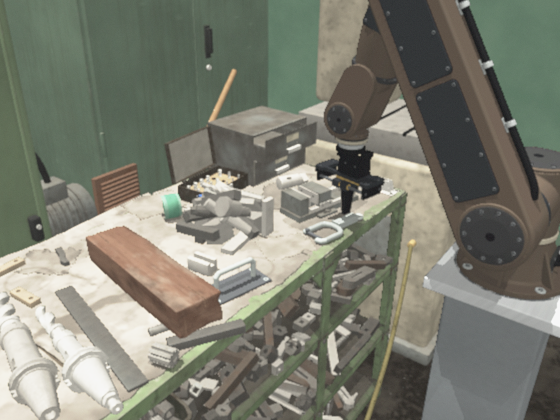

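```bash
python3 - <<'E'
import cv2
im=cv2.imread("pics/side3.png");cv2.imwrite("pics/v3.png",cv2.resize(im[160:250,290:400],None,fx=6.5,fy=6.5,interpolation=cv2.INTER_CUBIC))
im=cv2.imread("pics/wrist3.png");cv2.imwrite("pics/v4.png",cv2.resize(im[170:380,180:400],None,fx=2.8,fy=2.8,interpolation=cv2.INTER_CUBIC))
E
```

```text
(no output)
```

View pics/v3.png

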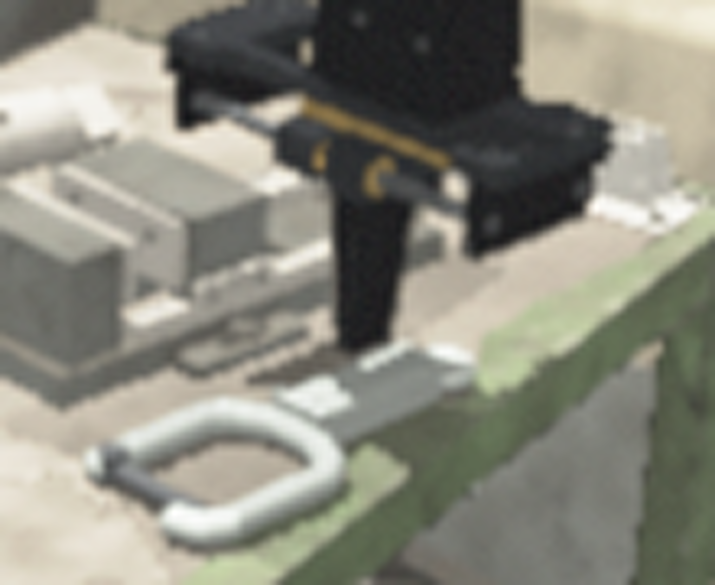

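View pics/v4.png

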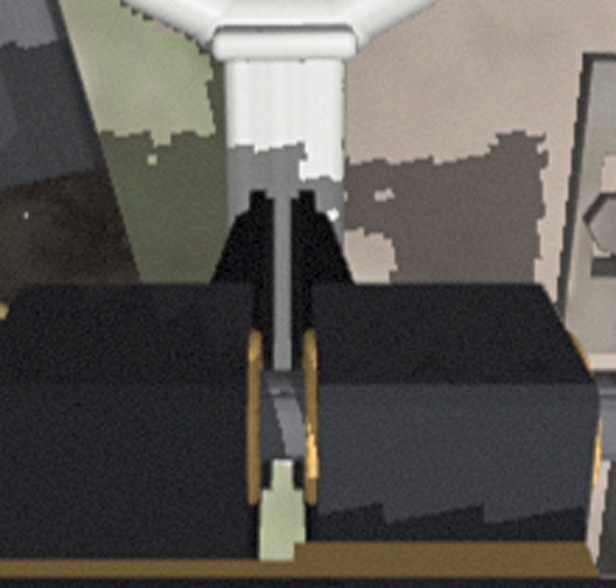

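```bash
python3 - <<'E'
from h import *
from cell import env
s=env.state();print(s["eef_pos"],s["joints"])
for z in (4,23,30,40): print(z,proj("side",(418,52,z)),proj("wrist",(418,52,z)))
print(optics.camera_params("wrist")["world_from_camera"][:3,3])
E
```

```text
[418.02096151  51.71529927   3.98059184] [-3.39918733e-02  5.29558041e-01  2.21403245e+00 -6.79769640e-05
  3.97884889e-01  1.89190366e-01]
4 (np.float64(345.0194448302993), np.float64(223.58746384812633)) (np.float64(279.0438797205117), np.float64(235.15162527704118))
23 (np.float64(345.50421489616133), np.float64(217.33624042001608)) (np.float64(278.91020196666966), np.float64(247.5033143301873))
30 (np.float64(345.68427841552136), np.float64(215.01427920574494)) (np.float64(278.8545404243227), np.float64(252.6463844636159))
40 (np.float64(345.9428950772806), np.float64(211.67935683999693)) (np.float64(278.7678983260183), np.float64(260.65202658737553))
[436.29544241 128.70962461 206.74486273]
```

```bash
python3 - <<'E'
from h import *
import cv2
im=cv2.imread("pics/side2.png");cv2.imwrite("pics/v5.png",cv2.resize(im[130:240,290:400],None,fx=5.4,fy=5.4,interpolation=cv2.INTER_CUBIC))
im=cv2.imread("pics/side1.png");cv2.imwrite("pics/v6.png",cv2.resize(im[110:220,280:390],None,fx=5.4,fy=5.4,interpolation=cv2.INTER_CUBIC))
a=np.array([.976,-.219,0])
for s in (-1,1):
  P=np.array([416,55,103.2])+s*a*28; u,v=proj("side",P); print(u,v,(u-290)*5.4,(v-130)*5.4)
b=np.array([np.cos(np.radians(20)),np.sin(np.radians(20)),0])
for s in (-1,1):
  P=np.array([344.7,287,183])+s*b*28; u,v=proj("side",P); print(u,v,(u-280)*5.4,(v-110)*5.4)
E
```

```text
355.8461182824076 194.20002050545648 355.569038725001 346.680110729465
339.8048590914053 187.25853066840722 268.94623909358876 309.196065609399
338.60630836201517 202.92166400226307 316.47406515488194 501.77698561222064
313.0117856328022 199.46577314459728 178.26364241713173 483.1151749808253
```

View pics/v5.png

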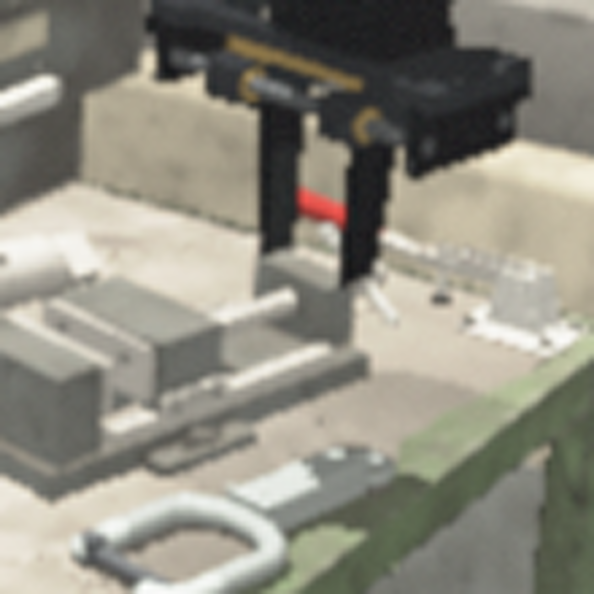

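View pics/v6.png

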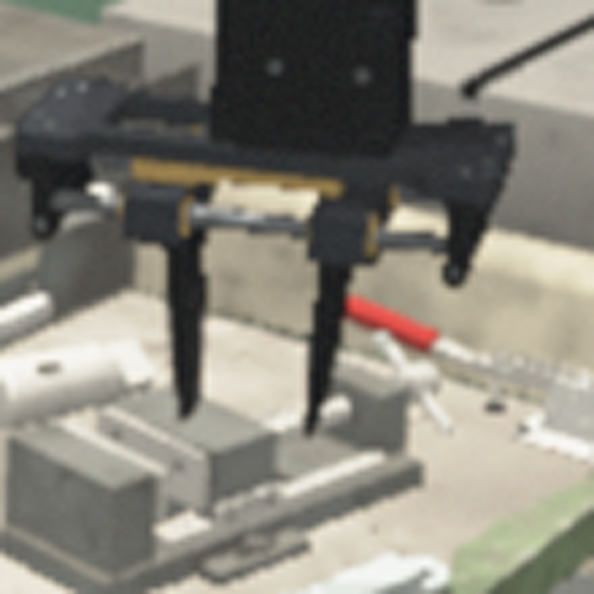

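```bash
python3 - <<'E'
from h import *
import cv2
T=np.array([[ 0,0,0]])
# wrist3 view, current pose
for name,(l,r,v) in dict(prongs=(204,357,100),).items():
  for z in (10,-20): print(z,np.linalg.norm(px("wrist",l,v,z)-px("wrist",r,v,z)))
for z in (20,-10): print("shank",z,np.linalg.norm(px("wrist",261,205,z)-px("wrist",302,205,z)))
# loop from wrist? fixed features: vice jaw top corner
print(px("wrist",528,238,65),px("wrist",440,225,65))
E
```

```text
10 81.465876397373
-20 93.88793539322673
shank 20 22.509358953864712
shank -10 26.125419705182484
[527.18303072  50.2516259   65.        ] [491.02061343  64.49479657  65.        ]
```

The fingers closed to 0.029 and the side view (tip at about (346,214)) puts the tip about 30 mm above the reported TCP. So they shut above the shank and touched nothing. I'll reopen, go lower in steps and watch the force.

```bash
python3 -m handwheel '[{"travel":[0,0,0],"roll":0},{"travel":[0,0,0],"roll":0},{"travel":[0,0,0],"roll":0},{"travel":[0,0,0],"roll":0}]' 0.07
python3 -m handwheel '[{"travel":[0,0,-6],"roll":0},{"travel":[0,0,-12],"roll":0},{"travel":[0,0,-17],"roll":0},{"travel":[0,0,-20],"roll":0},{"travel":[0,0,-20],"roll":0}]'
python3 - <<'E'
from cell import env, optics, job
import cv2
for n in ("wrist","side"):
    im=cv2.cvtColor(optics.read_camera(n),cv2.COLOR_RGB2BGR)
    cv2.imwrite(f"pics/{n}4.png",im)
    if n=="side":cv2.imwrite("pics/v7.png",cv2.resize(im[160:250,290:400],None,fx=6.5,fy=6.5,interpolation=cv2.INTER_CUBIC))
E
```

```text
t: 3.8
eef_pos: [418.0, 51.7, 3.9]
tcp_rot: [0.452, 1.571, -1.342]
ft_force: [0.8, 0.1, -0.8]
opening: 0.288
t: 4.3
eef_pos: [417.7, 51.7, -16.6]
tcp_rot: [-1.363, 1.57, 3.127]
ft_force: [-0.6, -0.6, 0.7]
opening: 0.466
```

View pics/v7.png

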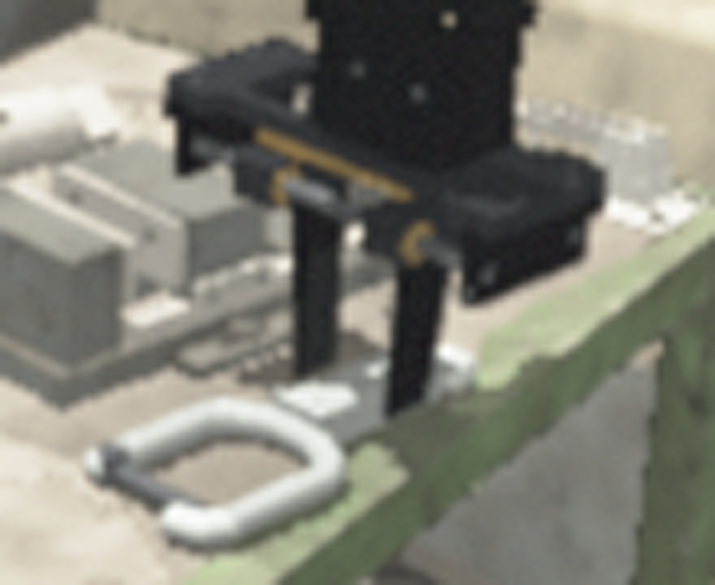

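View pics/wrist4.png

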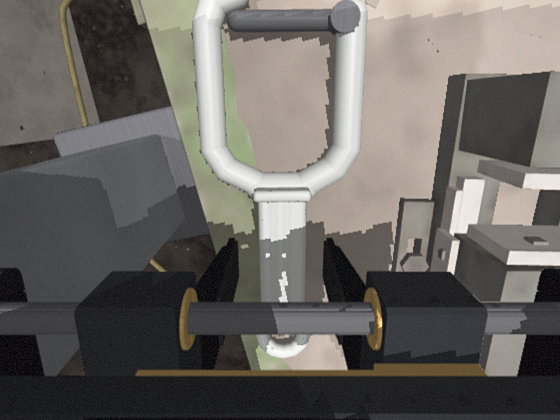

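```bash
python3 - <<'E'
from h import *
for c in((390.7,58),(394,57),(445,46)):
  for z in (0,10,20): print(c,z,np.round((np.array(proj("side",(*c,z)))-[290,160])*6.5))
E
```

```text
(390.7, 58) 0 [408. 447.]
(390.7, 58) 10 [410. 425.]
(390.7, 58) 20 [412. 404.]
(394, 57) 0 [402. 443.]
(394, 57) 10 [404. 422.]
(394, 57) 20 [406. 400.]
(445, 46) 0 [308. 398.]
(445, 46) 10 [310. 377.]
(445, 46) 20 [311. 355.]
```

The tips straddle the shank about 13 mm above the bench. I'll go down 9 mm more and grip.

```bash
python3 -m handwheel '[{"travel":[0,0,-4],"roll":0},{"travel":[0,0,-7],"roll":0},{"travel":[0,0,-9],"roll":0},{"travel":[0,0,-9],"roll":0}]'
python3 -m handwheel '[{"travel":[0,0,0],"roll":0},{"travel":[0,0,0],"roll":0},{"travel":[0,0,0],"roll":0},{"travel":[0,0,0],"roll":0},{"travel":[0,0,0],"roll":0},{"travel":[0,0,0],"roll":0}]' 1
python3 - <<'E'
from cell import env, optics, job
import cv2
n="wrist";cv2.imwrite(f"pics/{n}5.png",cv2.cvtColor(optics.read_camera(n),cv2.COLOR_RGB2BGR))
E
```

```text
t: 4.8
eef_pos: [417.9, 51.7, -25.3]
tcp_rot: [-1.318, 1.57, -3.112]
ft_force: [-0.1, 0.5, 0.0]
opening: 0.463
t: 5.4
eef_pos: [418.2, 51.7, -24.9]
tcp_rot: [1.709, 1.57, -0.084]
ft_force: [0.5, -0.2, 1.9]
opening: 0.251
```

View pics/wrist5.png

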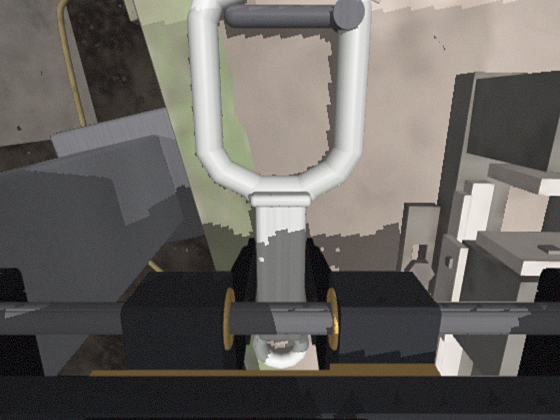

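Gripped: the opening is 0.251, or about 24 mm. Lift and carry it to a staging point in front of the right leg.

```bash
python3 -m handwheel '[{"travel":[0,0,8],"roll":0},{"travel":[0,0,25],"roll":0},{"travel":[0,30,30],"roll":0},{"travel":[0,70,30],"roll":0},{"travel":[0,110,30],"roll":0},{"travel":[1,150,30],"roll":0},{"travel":[1,180,30],"roll":0},{"travel":[1,180,30],"roll":0}]'
python3 - <<'E'
from cell import env, optics, job
import cv2
for n in ("wrist","side","top"):
    im=cv2.cvtColor(optics.read_camera(n),cv2.COLOR_RGB2BGR)
    cv2.imwrite(f"pics/{n}6.png",im)
    if n=="side":cv2.imwrite("pics/v8.png",cv2.resize(im[180:310,200:360],None,fx=4.6,fy=4.6,interpolation=cv2.INTER_CUBIC))
    if n=="top":cv2.imwrite("pics/v9.png",cv2.resize(im[200:290,120:320],None,fx=4,fy=4,interpolation=cv2.INTER_CUBIC))
E
```

```text
t: 6.25
eef_pos: [418.7, 234.6, 5.2]
tcp_rot: [2.287, 1.57, 0.497]
ft_force: [-0.1, -0.3, -4.7]
opening: 0.25
```

View pics/wrist6.png

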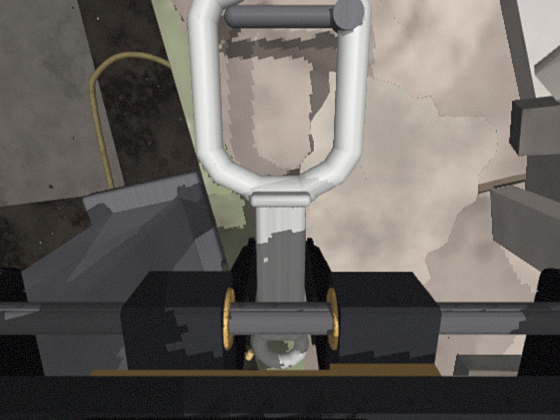

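View pics/v8.png

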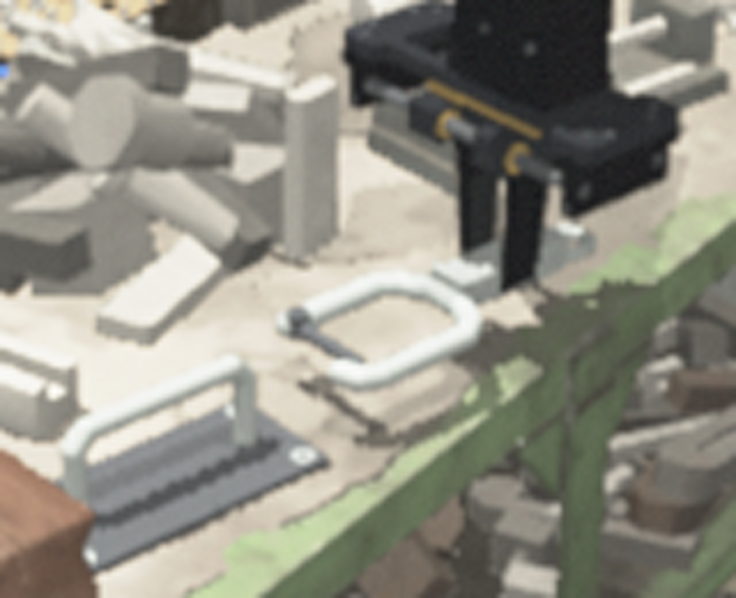

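View pics/v9.png

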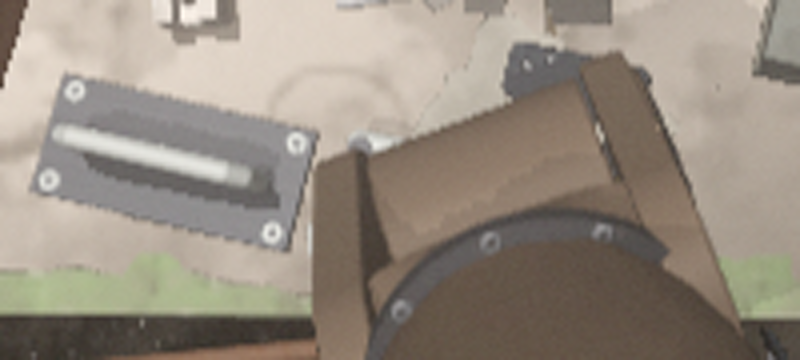

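```bash
python3 - <<'E'
from h import *
from cell import env
import cv2
im=cv2.imread("pics/wrist6.png")
s=env.state();print(s["eef_pos"])
g=lambda u,v,z:px("wrist",u,v,z)
for r in (70,100,130):
  row=im[r].astype(int);m=(row.min(1)>175);c=np.where(m[170:400])[0]+170
  runs=np.split(c,np.where(np.diff(c)>2)[0]+1);print(r,[(q[0],q[-1]) for q in runs if len(q)>5])
for z in (40,):
  f=(g(206,100,z)+g(350,100,z))/2; k=(g(257,225,50)+g(305,225,50))/2; k2=(g(253,199,50)+g(309,199,50))/2
  print(f,k,k2); d=f-k; print(np.degrees(np.arctan2(d[1],d[0])))
  print("width",np.linalg.norm(g(257,225,50)-g(305,225,50)))
print("gate",g(230,15,40),g(348,15,40))
E
```

```text
[418.39791462 231.34097256   4.98266815]
70 [(np.int64(193), np.int64(214)), (np.int64(343), np.int64(365))]
100 [(np.int64(195), np.int64(216)), (np.int64(326), np.int64(333)), (np.int64(342), np.int64(363))]
130 [(np.int64(197), np.int64(217)), (np.int64(311), np.int64(328)), (np.int64(341), np.int64(362))]
[435.60696378 308.93430246  40.        ] [424.49091176 253.45272408  50.        ] [427.28916257 265.85934623  50.        ]
78.67047106691459
width 22.631972880007247
gate [423.3837788  347.35827698  40.        ] [472.45086091 336.24900215  40.        ]
```

```bash
python3 -m handwheel '[{"travel":[-2,0,-8],"roll":0},{"travel":[-2,0,-16],"roll":0},{"travel":[-2,0,-22],"roll":0},{"travel":[2,20,-22],"roll":0},{"travel":[2,20,-22],"roll":0}]'
python3 - <<'E'
from cell import env, optics, job
import cv2
for n in ("wrist","side"):
    im=cv2.cvtColor(optics.read_camera(n),cv2.COLOR_RGB2BGR)
    cv2.imwrite(f"pics/{n}7.png",im)
    if n=="side":cv2.imwrite("pics/v10.png",cv2.resize(im[190:310,210:350],None,fx=5,fy=5,interpolation=cv2.INTER_CUBIC))
E
```

```text
t: 6.9
eef_pos: [421.7, 252.6, -17.7]
tcp_rot: [2.251, 1.57, 0.457]
ft_force: [0.9, 0.6, -3.7]
opening: 0.248
```

View pics/v10.png

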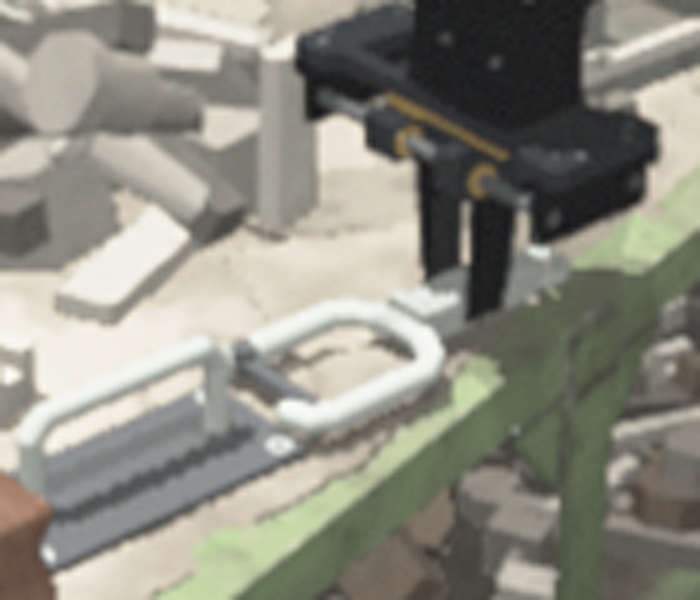

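View pics/wrist7.png

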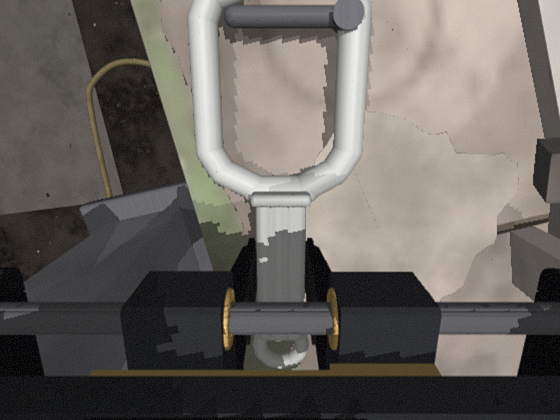

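The leg (crop (217,400)) lies between the prong tips at (242,352) and (290,410), with the hook level just above the plate. I'll push in along the loop's axis, first part.

```bash
python3 -m handwheel '[{"travel":[2.2,10,0],"roll":0},{"travel":[4.3,20,0],"roll":0},{"travel":[6.5,29,0],"roll":0},{"travel":[8.2,37,0],"roll":0},{"travel":[10,45,0],"roll":0},{"travel":[11.5,52,0],"roll":0},{"travel":[13,59,0],"roll":0},{"travel":[13,59,0],"roll":0}]'
python3 - <<'E'
from cell import env, optics, job
import cv2
for n in ("wrist","side","top"):
    im=cv2.cvtColor(optics.read_camera(n),cv2.COLOR_RGB2BGR)
    cv2.imwrite(f"pics/{n}8.png",im)
    if n=="side":cv2.imwrite("pics/v11.png",cv2.resize(im[190:310,210:350],None,fx=5,fy=5,interpolation=cv2.INTER_CUBIC))
E
```

```text
t: 7.8
eef_pos: [435.0, 311.9, -17.0]
tcp_rot: [2.255, 1.569, 0.461]
ft_force: [4.4, -2.6, -5.1]
opening: 0.246
```

View pics/v11.png

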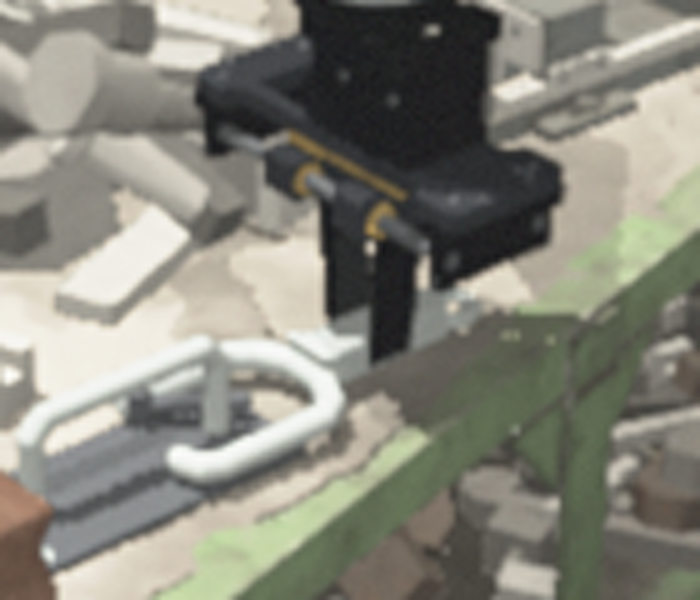

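View pics/wrist8.png

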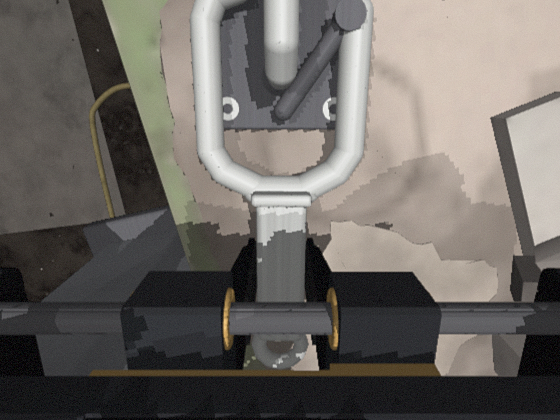

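The wrist view shows the leg inside the mouth at about (280,70), centred, with the gate pressed well in (tip at (284,110)). I'll carry on to the throat.

```bash
python3 -m handwheel '[{"travel":[1.7,8,0],"roll":0},{"travel":[3.5,16,0],"roll":0},{"travel":[5.2,24,0],"roll":0},{"travel":[6.5,30,0],"roll":0},{"travel":[7.6,35,0],"roll":0},{"travel":[8.2,38,0],"roll":0},{"travel":[8.2,38,0],"roll":0}]'
python3 - <<'E'
from cell import env, optics, job
import cv2
for n in ("wrist","side"):
    im=cv2.cvtColor(optics.read_camera(n),cv2.COLOR_RGB2BGR)
    cv2.imwrite(f"pics/{n}9.png",im)
    if n=="side":cv2.imwrite("pics/v12.png",cv2.resize(im[190:310,210:350],None,fx=5,fy=5,interpolation=cv2.INTER_CUBIC))
E
```

```text
t: 8.65
eef_pos: [442.0, 349.1, -17.1]
tcp_rot: [-0.825, 1.571, -2.618]
ft_force: [-0.7, 0.6, -5.5]
opening: 0.25
```

View pics/v12.png

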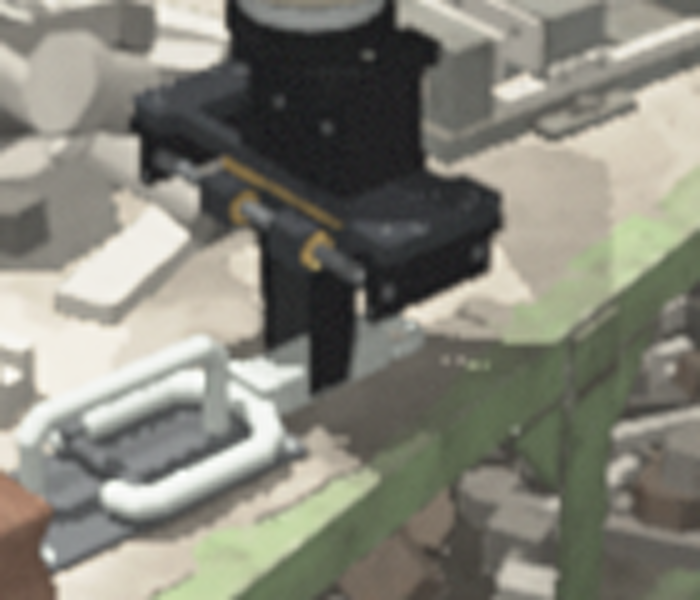

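View pics/wrist9.png

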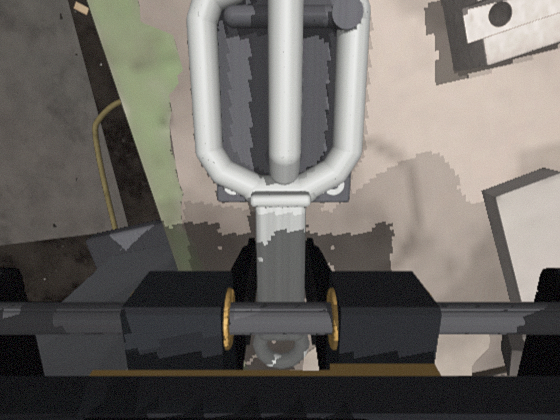

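The gate is back across the mouth (row 15 of the wrist view) and the leg is at the throat. Next I lower gently.

```bash
python3 -m handwheel '[{"travel":[-0.5,-2,-2],"roll":0},{"travel":[-0.5,-2,-4],"roll":0},{"travel":[-0.5,-2,-5],"roll":0},{"travel":[-0.5,-2,-5],"roll":0}]'
```

```text
t: 9.15
eef_pos: [441.5, 346.1, -21.5]
tcp_rot: [-0.363, 1.57, -2.157]
ft_force: [-3.4, -4.7, 6.3]
opening: 0.251
```

```bash
python3 -m handwheel '[{"travel":[0,0,0],"roll":0},{"travel":[0,0,0],"roll":0},{"travel":[0,0,0],"roll":0},{"travel":[0,0,0],"roll":0},{"travel":[0,0,0],"roll":0}]' 0.07
python3 -m handwheel '[{"travel":[0,0,10],"roll":0},{"travel":[0,0,30],"roll":0},{"travel":[0,0,60],"roll":0},{"travel":[0,0,100],"roll":0},{"travel":[0,-40,120],"roll":0},{"travel":[0,-80,120],"roll":0},{"travel":[0,-120,120],"roll":0},{"travel":[0,-120,120],"roll":0}]'
python3 - <<'E'
from cell import env, optics, job
import cv2
for n in ("wrist","side","top"):
    im=cv2.cvtColor(optics.read_camera(n),cv2.COLOR_RGB2BGR)
    cv2.imwrite(f"pics/{n}10.png",im)
    if n=="side":cv2.imwrite("pics/v13.png",cv2.resize(im[190:310,210:350],None,fx=5,fy=5,interpolation=cv2.INTER_CUBIC))
    if n=="top":cv2.imwrite("pics/v14.png",cv2.resize(im[130:285,120:320],None,fx=3.8,fy=3.8,interpolation=cv2.INTER_CUBIC))
E
```

```text
t: 9.65
eef_pos: [441.7, 346.8, -22.1]
tcp_rot: [1.879, 1.571, 0.086]
ft_force: [0.5, 0.5, 0.5]
opening: 0.459
t: 10.45
eef_pos: [441.4, 223.6, 98.9]
tcp_rot: [0.654, 1.57, -1.143]
ft_force: [0.5, -0.3, 0.2]
opening: 0.47
```

View pics/v13.png

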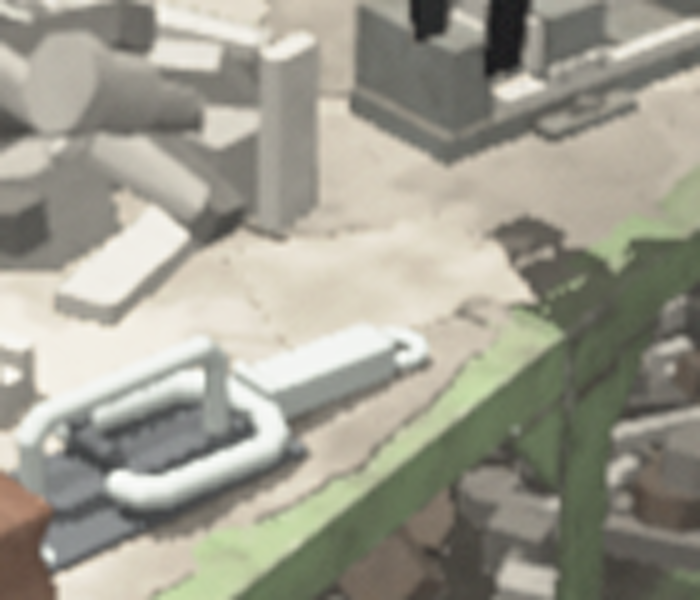

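View pics/wrist10.png

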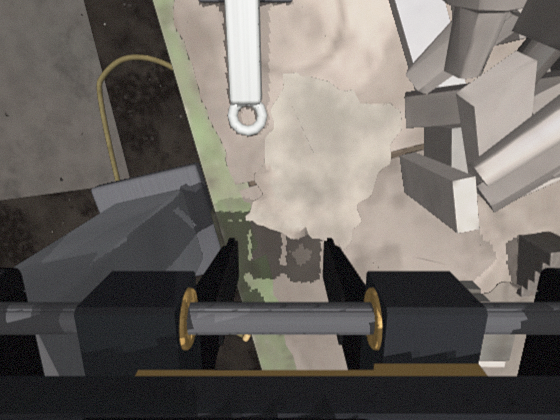

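View pics/v14.png

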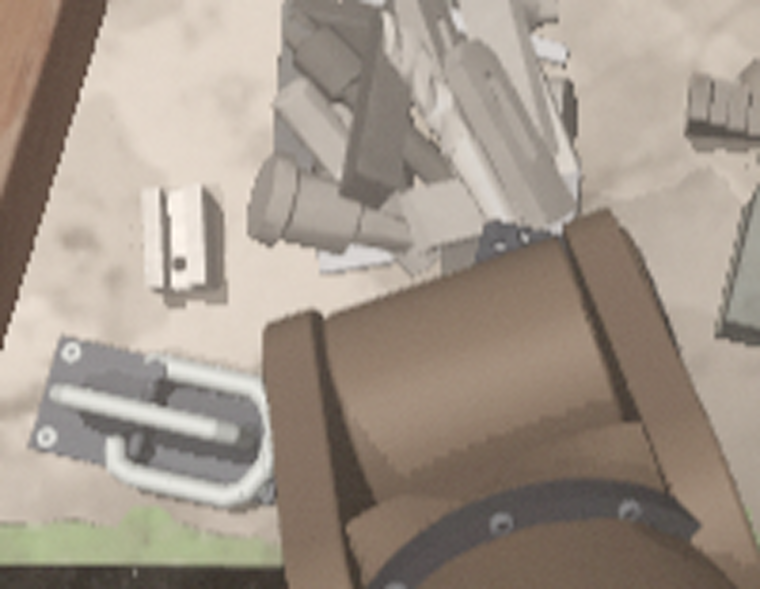

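The hook lies flat with the leg inside. In the top view the gate lies straight across the mouth from (158,375) to (138,450), the slotted block hasn't moved, and the gripper is clear.

```bash
python3 - <<'E'
from cell import env, optics, job
print(job.job_done(), env.state()["t"])
E
```

```text
the job is handed in; nothing more can be done
the job is handed in; nothing more can be done
```

I clipped the snap hook onto the right-hand leg, set it down at the foot of the loop, let go and handed in at about 10.6 s. No verdict was reported.

**First grasp missed:** The fingers closed above the shank without touching anything. The cameras put the fingertips about 29 mm above the TCP height that the state reports. I reopened, went lower guided by the side view, and gripped the shank at an opening of 0.25 (24 mm). That disagreement in height remains unexplained.

**Push:** Partway in, the wrist view showed the leg centred in the mouth. By eye, the gate was folded in by about 0.9 rad. The force on the tool was about 5 N, and the leg then went on to the throat.

**Last checks:** After release, the side and top pictures show:
- The leg is inside the hook near the throat.
- The gate lies straight across behind the nose.
- The hook is flat on the base plate, and the gripper is well clear.

**Other loose things:** The slotted block had not moved in the top view. The stepped block was only partly in the last crop, and I did not check the sleeve again. The tool stayed clear of both, and I saw no unexpected contact force.

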